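Free a rusted-in T-stake and hang it in the stake rack

TASK

The T-shaped forming stake has rusted fast in its heavy holder, which stands loose on the bench, so a straight pull would only lift the holder. Grip the stake's head and work it free by twisting it to and fro (at least 10 degrees out, back, and out again, and so on) while drawing it gently upward, without jerking; the holder must stay standing on the bench where it is. Then hang the stake upright by its collar in the empty slot of the rack, well to the back of the slot, lowered onto the plate and not dropped, and leave the oil bottle, the tin, the bells and the other stakes where they are.

Things in the scene. Friction and masses are not known exactly. Their poses are not given: they have to be found in the camera images.
- stake: seized bare-steel T-stake, 0.7 to 0.9 kg. Origin: centre of the collar's underside; z up the shank axis, x along the head to the horn. Collar 38 mm across, z 0 to 10. Head z 10 to 40: middle block, tapered round horn out to x = 81 mm, flat-topped heel (28 mm wide, z 20 to 40) to x = -64 mm. Round shank 16 mm across, domed end at z = -85 mm. Starts upright in the holder, x along the holder's x
- stake_grip (a point): centre of the stake's middle block, on the shank axis, 25 mm above the stake's origin, 136 mm above the bench at the start. The block is 50 mm long (x), 36 mm wide (y), 30 mm high, with flat parallel sides and flat top: the best grip, pinched across y
- bore (a point): middle of the bore's mouth on top of the holder's boss, 83 mm above the bench; bore 20 mm, upright, 57 mm of shank inside at the start. Rust jams the shank over the first 12 mm or so of rise, then it is loose. The jam is rubbing friction of about 55 to 75 N against the direction of motion: turning takes 0.45 to 0.65 N m; while it turns, a 10 to 25 N pull draws it up 1 to 2 mm per 0.9 rad
- holder: cast-iron stake holder, 5.2 kg, standing loose on the bench, not bolted: it lifts before the stake gives to a straight pull. Foot 160 mm (x) by 120 mm (y) by 25 mm high, round boss 68 mm across in the middle, its top 83 mm above the bench. Origin: centre of the foot's underside, on the bore's axis; z up
- rack: grey steel rack fixed to the bench: 10 mm top plate, 326 mm long (y), upper face at z = 150 mm, three slots 24 mm wide, at y = -120, 0, +120 mm, open at the front edge (-x). Origin: on the bench under its middle; plate from x = -60 (front) to +45 mm, slots closed at x = -5 mm. Above the plate only heads of hung stakes; below it two end cheeks and a low cross bar at the back
- slot0 (a point): middle of the slot at the rack's y = -120 mm, on the plate's upper face, 15 mm in front of the slot's closed end: where the axis of a hung stake belongs (a stake hangs with its collar or head on the plate round the slot, shank through it)
- slot1 (a point): the same point of the middle slot, y = 0
- slot2 (a point): the same point of the slot at y = +120 mm
- mushroom: another steel stake, with a domed round head 56 mm across and 36 mm high, hanging in one slot of the rack; origin: centre of the head's underside, on the plate
- flat: another steel stake, with a flat square head 46 mm wide and 26 mm high, hanging in another slot; origin: centre of the head's underside, on the plate. The slot that holds neither this nor the mushroom stake is the empty one
- tin: flat round tin 66 mm across, 28 mm high, on the bench beneath the empty slot; origin: centre of its underside. A hung T-stake clears it by 37 mm
- oil: white plastic oil bottle with a thin black spout, 54 mm across, 150 mm high in all, standing 120 to 145 mm from the holder's axis on its heel side; origin: centre of its underside
- bell: open brass bell bowl, 122 mm across, 95 mm high, mouth up; origin: centre of its underside
- small_bell: open brass bell bowl, 84 mm across, 65 mm high; origin: centre of its underside
There are look-alikes about, which are no part of the job. What is shaped like the stake but orange or purple is not meant.

How it is judged:
On the way, in this order (a step that is already met when the one before it is completed fails the run):
1. the stake, still fast in the holder, is twisted out of its starting line (angle between the x axis of stake and the x axis of holder, either way round above 0.14 rad and z of stake in the frame of holder below 0.124 m).
2. it is twisted back (angle between the x axis of stake and the x axis of holder, either way round below 0.09 rad and z of stake in the frame of holder below 0.124 m).
3. and twisted out again, still in the holder (all of step 1).
4. the shank is drawn clear of the bore (z of stake in the frame of holder above 0.172 m), for 0.05 s.
At the end, for the whole second after the job is handed in: the T-stake hangs at rest and released in the empty slot of the rack: its collar's underside on the plate (within 5 mm), its axis within 20 mm of the slot's marked point, upright within 0.1 rad; the holder stands on the bench within 30 mm of where it stood ((horizontal distance between stake and slot0 below 0.02 m or horizontal distance between stake and slot1 below 0.02 m or horizontal distance between stake and slot2 below 0.02 m) and z of stake in the frame of rack between 0.145 and 0.155 m and angle between stake's own z axis and vertical below 0.1 rad and linear speed of stake below 0.02 m/s and height (world z) of holder below 0.005 m and distance of holder from where it was at the start of the episode below 0.03 m); the robot touches nothing.
It fails at once if the holder is lifted more than 6 mm or shoved more than 30 mm, or the stake is jerked (faster than 0.12 m/s) while still rusted in ((z of stake in the frame of holder below 0.119 m and linear speed of stake above 0.12 m/s) or height (world z) of holder above 0.006 m or distance of holder from where it was at the start of the episode above 0.03 m).
It fails at once if the stake is rammed against the rack (over 110 N) or dropped into a slot (faster than 0.5 m/s there) (contact force between stake and rack above 110 N or ((horizontal distance between stake and slot0 below 0.03 m or horizontal distance between stake and slot1 below 0.03 m or horizontal distance between stake and slot2 below 0.03 m) and z of stake in the frame of rack below 0.2 m and linear speed of stake above 0.5 m/s)).
It fails at once if the stake is dropped on the bench (contact force between stake and table above 1 N).
It fails at once if the oil bottle, the tin or a bell is moved more than 25 mm (distance of any of oil, bell, small_bell, tin from where it was at the start of the episode above 0.025 m).
It fails at once if the mushroom or flat stake in the rack is moved more than 30 mm (distance of any of mushroom, flat from where it was at the start of the episode above 0.03 m).
It also fails if it takes over 67 s, if anything falls off the work surface, if the arm or the gripper's body presses on something with over 40 N, if the wrist force passes 120 N, or if a joint passes its speed limit or range.

ROBOT

A 6-joint arm with a two-finger parallel gripper is mounted at the origin on the work surface. World frame = base frame: x ahead of the robot, y to its left, z up, the work surface at z = 0. Lengths are in m, angles in rad, forces in N, time in s.
With the tool pointing down it reaches from about 0.35 to 0.975 m from the base axis. Payload 4.9 kg.
Tool frame: the origin (TCP) lies at the very end of the fingers, on their centre line; the grasp point (between the pads) lies 19 mm behind it; z points along the fingers, y is the direction in which the jaws open and shut (so a half turn about z gives the same grasp; the last joint's range is limited). The gripper opens to 85 mm and grips with 20 to 120 N. Pads are 22 mm wide; open, the fingers measure 114 mm over their backs; the gripper's body (76 mm by 85 mm) begins 54 mm behind the grasp point. The pads swing forward as they close: fully open they stand 13 mm farther back than shut.
Start: joints at [1.089, 0.053, 1.613, -0, 1.476, -0.119], TCP at [0.222, 0.584, 0.206] pointing down, gripper open.
Joint ranges: [-3.01, 3.01], [-1.01, 2.22], [0.06, 2.58], [-1.02, 4.17], [0.09, 2.62], [-3.14, 3.14]. Speed limits (rad/s): [2.57, 2.57, 3.14, 3.14, 3.14, 3.14].

INTERFACE

Orientations are given as a rotation vector (axis times angle).
In Python, from workcell import r gives the robot as it stands.
- The arm moves only by the tool jog_arm, never from a script. Its argument "targets" is text: rows parted by semicolons, each of 7 numbers parted by spaces: the shift along the tool's x, y, z in m, then the turn, a rotation vector about the tool's x, y, z in degrees, then the closure, from 0 (fully open) to 1 (shut). A call has 1 to 10 rows; each row shifts and turns the commanded pose from where the row before left it, along the tool's axes as they then stand; what a row does not reach is not made up. A row lasts 1/10 s, in which the tool goes at most 50 mm and 8.59 degrees, less where a joint would pass 70% of its speed; a pose out of reach is approached as far as the arm can. A call is refused whole if a number of a shift passes 0.05 or a number of a turn 8.59, either way. A call with a gripper value outside its range is refused whole. The fingers move at their own pace and stop on an object; "grip_force" is the grip in N (left out, the last holds). Time passes only in rows, so rows that do not move let the fingers close. It gives the time, the measured TCP pose, the force and the opening at its end, in the units of the state.
- r.read_state(): the state, without advancing time (a new reading comes with each control period).
- r.grab_frame(name): name is "scene" or "top" or "wrist"; returns a dict with "frame" (420x560x3 uint8, red, green, blue), "K" (3x3 intrinsics, pixels), "D" ([k1, k2, p1, p2, k3] as OpenCV has them; the pictures are not rectified), "extrinsics" (4x4, takes a point from world to camera coordinates). Camera axes: x right, y down, z forward; pixel columns grow to the right and rows downward; lengths in m; the calibration is good to about 2 mm. A picture is of the moment at which its call begins. There is no depth.
- r.close_job(): hands the job in, once; it reports no verdict.
The state is a dict: "time": time; "joints": joint angles; "dq": joint speeds; "joint_torque": joint torques, N m; "eef_pos": TCP position; "orientation": TCP orientation; "wrist_force": force on the tool from outside, world axes, zero at the start; "ft_torque": the same for the moment, N m; "grip_width": finger opening in m.
Only numpy, scipy, OpenCV 4.12 (cv2) and the standard library are available. Lean on these libraries where they do the work, as an engineer would, in place of code of your own. Each camera call takes 0.05 s, during which the arm holds its last target. There are 200 camera calls.

## Working session

There is one attempt and no reset: what is moved stays moved. The work goes in short steps, Python scripts to look and compute and a tool call to move; the robot and the scene stay as the last step left them, time stands still between calls to the robot, and variables do not carry over. Pictures are saved under pics/ and viewed, about 8 in all and at most 12, crops included, and the job is handed in when it is done.

Besides the shell and the picture viewer there is one more tool, called after "Call:" as name(argument=value, ...), one argument or row to a line, values as JSON. jog_arm: Moves the arm, as the interface text tells. Its arguments: {"type":"object","properties":{"targets":{"type":"string"},"grip_force":{"type":"number"}},"required":["targets"]}

```bash
mkdir -p pics; cat > h.py <<'E'
import numpy as np, cv2
from workcell import r
def snap(cam,fn,crop=None,scale=1):
    f=r.grab_frame(cam); im=f["frame"][:,:,::-1].copy()
    if crop: x0,y0,x1,y1=crop; im=im[y0:y1,x0:x1]
    if scale!=1: im=cv2.resize(im,None,fx=scale,fy=scale,interpolation=cv2.INTER_CUBIC)
    cv2.imwrite("pics/"+fn,im); np.savez("pics/"+fn+".npz",**{k:np.array(f[k]) for k in("frame","K","D","extrinsics")}); return f
def load(fn): return dict(np.load("pics/"+fn+".npz"))
def ray(f,uv):
    n=cv2.undistortPoints(np.array([[uv]],float),np.array(f["K"]),np.array(f["D"]))[0,0]
    E=np.array(f["extrinsics"]);R,t=E[:3,:3],E[:3,3]
    return -R.T@t, R.T@np.array([n[0],n[1],1])
def atz(f,uv,z):
    c,d=ray(f,uv); return c+d*(z-c[2])/d[2]
def proj(f,p):
    E=np.array(f["extrinsics"]); return cv2.projectPoints(np.atleast_2d(np.array(p,float)),cv2.Rodrigues(E[:3,:3])[0],E[:3,3],np.array(f["K"]),np.array(f["D"]))[0][:,0]
E
python3 - <<'E'
from h import *
a=snap("top","top0.png",scale=1.4);b=snap("scene","scene0.png",scale=1.4)
for f in(a,b):print(np.round(ray(f,(280,210))[0],3),np.round(f["K"],1).tolist())
print(r.read_state())
E
```

```text
[0.301 0.057 1.195] [[435.0, 0.0, 280.6], [0.0, 435.0, 214.5], [0.0, 0.0, 1.0]]
[1.452 0.302 1.062] [[485.3, 0.0, 279.1], [0.0, 485.3, 201.2], [0.0, 0.0, 1.0]]
{'time': 0.1, 'joints': array([ 1.08896164e+00,  5.33216833e-02,  1.61415951e+00, -1.93232262e-05,
        1.47602686e+00, -1.19017380e-01]), 'dq': array([-2.90191481e-04, -7.08307614e-05, -5.33611653e-04,  2.10001807e-04,
        2.65921684e-03,  1.04122542e-03]), 'joint_torque': array([ 6.84452461e-04, -3.94901240e+01, -3.71363246e+01, -1.49529865e-04,
        3.90642526e-03, -1.05353601e-05]), 'eef_pos': array([0.22154395, 0.58375294, 0.20496521]), 'orientation': array([-5.66689308e-01, -3.08950055e+00,  2.88238497e-03]), 'wrist_force': array([-0.18786451,  0.24336143, -0.18646858]), 'ft_torque': array([-0.04537947,  0.02833844, -0.01639444]), 'grip_width': 0.08515724802666493}
```

View pics/top0.png

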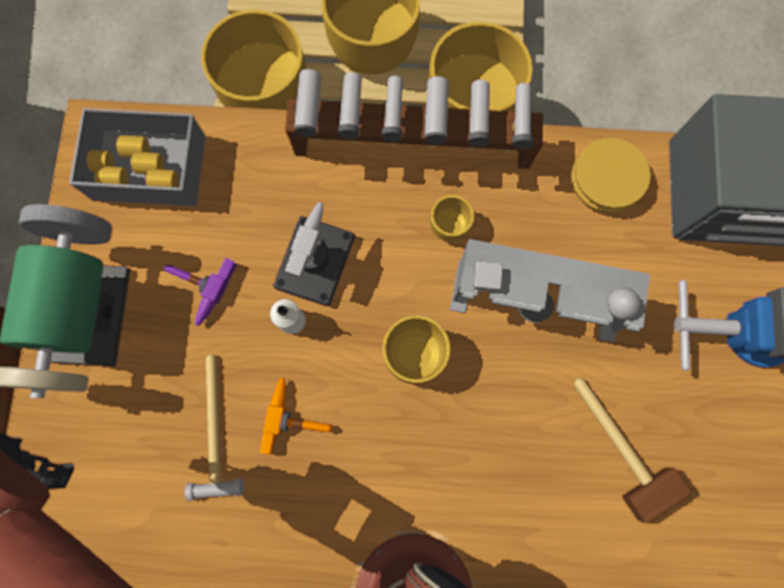

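View pics/scene0.png

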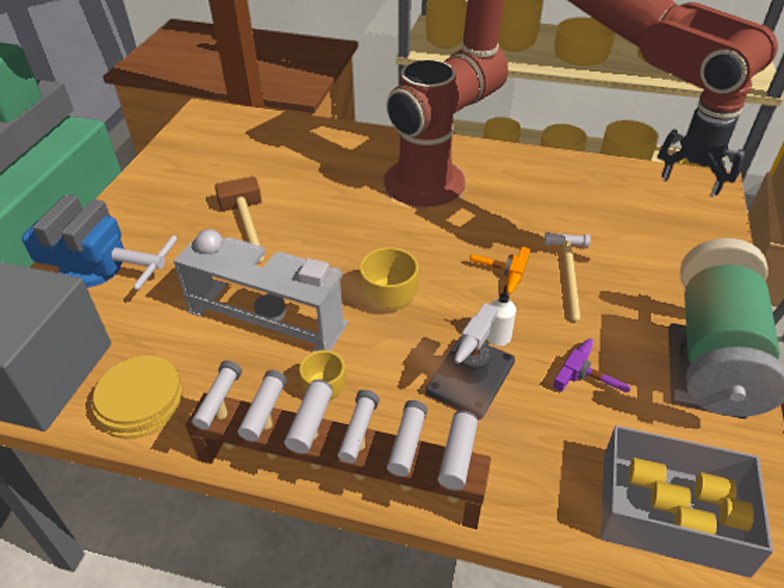

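Top view: the bare-steel stake stands in the dark holder at about (308,240). The look-alikes are the orange one at (280,420) and the purple one at (213,290), both lying loose. The rack spans (455–648, 240–345), with flat at (488,276) and mushroom at (625,304), so the middle slot is empty, with the tin under it at (537,305). I'll enlarge both to confirm.

```bash
python3 - <<'E'
from h import *
f=load("top0.png");im=f["frame"][:,:,::-1]
a=cv2.resize(im[135:240,190:270],None,fx=5,fy=5,interpolation=cv2.INTER_CUBIC)
cv2.imwrite("pics/c1.png",a)
b=cv2.resize(im[160:260,315:475],None,fx=5,fy=5,interpolation=cv2.INTER_CUBIC)
cv2.imwrite("pics/c2.png",b)
E
```

```text
(no output)
```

View pics/c1.png

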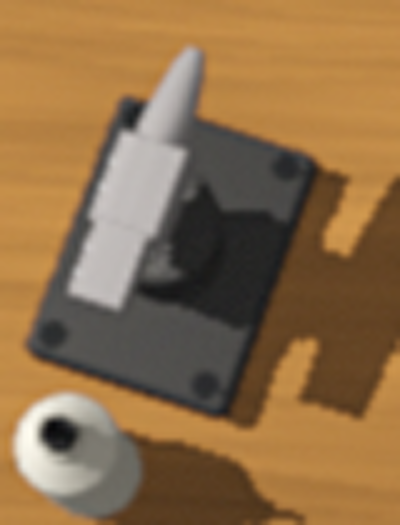

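View pics/c2.png

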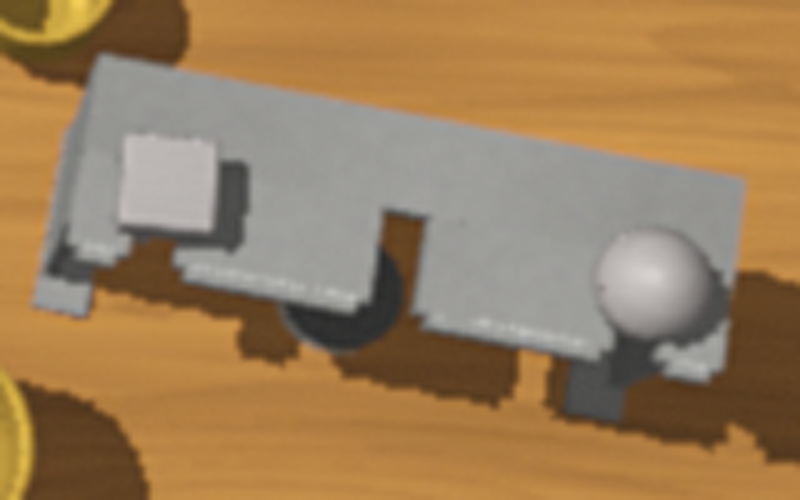

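c1 confirms the stake: block corners about (125,130), (190,148), (153,238), (90,218), heel end (95,301), horn tip (193,48), and the oil bottle at (75,440). c2 shows the empty middle slot with its closed end at (405,213) and the tin below it at (343,305).

```bash
cat > m.py <<'E'
from h import *
f=load("top0.png")
A=lambda u,v,z:atz(f,(190+u/5-.4,135+v/5-.4),z)
B=lambda u,v,z:atz(f,(315+u/5-.4,160+v/5-.4),z)
p=lambda n,v:print(n,np.round(v,4))
bl=[A(*c,.151) for c in[(125,130),(190,148),(153,238),(90,218)]]
p("block c",np.mean(bl,0));p("sides",[np.linalg.norm(bl[i]-bl[(i+1)%4]) for i in range(4)])
ax=bl[0]+bl[1]-bl[2]-bl[3];p("block dir",np.degrees(np.arctan2(ax[1],ax[0])))
heel=A(95,301,.151);p("heel",heel);p("heel dist",np.linalg.norm(heel-np.mean(bl,0)))
d=np.mean(bl,0)-heel;p("heel dir",np.degrees(np.arctan2(d[1],d[0])))
ft=[A(*c,.025) for c in[(128,98),(315,160),(228,415),(30,350)]]
p("foot c",np.mean(ft,0));p("sides",[np.linalg.norm(ft[i]-ft[(i+1)%4]) for i in range(4)])
ax=ft[0]+ft[1]-ft[2]-ft[3];p("foot dir",np.degrees(np.arctan2(ax[1],ax[0])))
bk=[B(103,55,.15),B(744,180,.15)];p("back",bk);e=bk[0]-bk[1];p("len",np.linalg.norm(e))
y=e/np.linalg.norm(e);x=np.array([y[1],-y[0],0]);p("rack x dir",np.degrees(np.arctan2(x[1],x[0])))
cl=B(405,213,.15);p("closed",cl);p("slot1 from closed",cl-.015*x);p("slot1 from back",np.mean(bk,0)-.065*x)
p("front R corner",B(712,381,.15));p(" pred",bk[1]-.105*x)
p("flat",B(168,183,.176));p("mush",B(655,283,.17));p("oil",A(75,440,.1));p("bell",atz(f,(417/1.4,350/1.4),.095))
E
python3 m.py
```

```text
block c [0.6139 0.2326 0.151 ]
sides [0.0342 0.0499 0.0333 0.0486]
block dir -16.3842
heel [0.5521 0.2492 0.151 ]
heel dist 0.0639
heel dir -15.1099
foot c [0.6118 0.2301 0.025 ]
sides [0.1123 0.1529 0.1159 0.1542]
foot dir -14.7353
back [[ 0.6333 -0.0613  0.15  ]
 [ 0.5878 -0.3811  0.15  ]]
len 0.323
rack x dir -8.098
closed [ 0.561  -0.2129  0.15  ]
slot1 from closed [ 0.5462 -0.2108  0.15  ]
slot1 from back [ 0.5462 -0.212   0.15  ]
front R corner [ 0.4859 -0.363   0.15  ]
 pred [ 0.4839 -0.3663  0.15  ]
flat [ 0.5626 -0.0918  0.176 ]
mush [ 0.5286 -0.3284  0.17  ]
oil [0.4908 0.2621 0.1   ]
bell [0.4352 0.02   0.095 ]
```

Call:
jog_arm(
  targets="0 0 -0.03 0 0 0 0; -0.02 -0.008 -0.025 0 0 0 0; -0.04 -0.016 0 0 0 0 0; -0.04 -0.016 0 0 0 0 0; -0.04 -0.016 0 0 0 0 0; -0.04 -0.016 0 0 0 0 0; -0.04 -0.016 0 0 0 0 0; -0.04 -0.016 0 0 0 0 0; -0.04 -0.016 0 0 0 0 0; -0.04 -0.016 0 0 0 0 0",
)

```text
time: 1.1
eef_pos: [0.4922, 0.335, 0.2606]
orientation: [-0.567, -3.089, 0.001]
wrist_force: [1.0, 0.4, -0.1]
grip_width: 0.085
```

Call:
jog_arm(
  targets="-0.04 -0.016 0 0 0 0 0; -0.04 -0.016 0 0 0 0 0; -0.04 -0.015 0 0 0 0 0; -0.03 -0.008 0 0 0 0 0; 0 0 0 0 0 -5.8 0; 0 0 0 0 0 0 0",
)

```text
time: 1.7
eef_pos: [0.6124, 0.2309, 0.26]
orientation: [-0.412, -3.113, 0.001]
wrist_force: [-0.0, 0.5, -0.1]
grip_width: 0.085
```

```bash
cat >> h.py <<'E'
from scipy.spatial.transform import Rotation as Ro
def rel(p,psi):
    "tool-frame shift to TCP p and turn to tool-down with x yaw psi"
    s=r.read_state();R=Ro.from_rotvec(s["orientation"]);a=np.radians(psi)
    T=Ro.from_matrix(np.array([[np.cos(a),np.sin(a),0],[np.sin(a),-np.cos(a),0],[0,0,-1]]))
    print("t",round(s["time"],2),"pos",np.round(s["eef_pos"],4),"j",np.round(s["joints"],2),"F",np.round(s["wrist_force"],1),"M",np.round(s["ft_torque"],2),"w",round(s["grip_width"],4))
    print("shift mm",np.round(1e3*R.inv().apply(np.array(p)-s["eef_pos"]),1),"turn deg",np.round(np.degrees((R.inv()*T).as_rotvec()),2))
E
python3 - <<'E'
from h import *
rel([.613,.2315,.122],165)
snap("wrist","w1.png",scale=1.4)
E
```

```text
t 1.7 pos [0.6124 0.2309 0.26  ] j [ 0.25  0.1   1.48  0.    1.57 -1.06] F [-0.   0.5 -0.1] M [-0.03  0.06  0.01] w 0.085
shift mm [ -0.6   0.9 138. ] turn deg [-0.04 -0.09 -0.09]
```

View pics/w1.png

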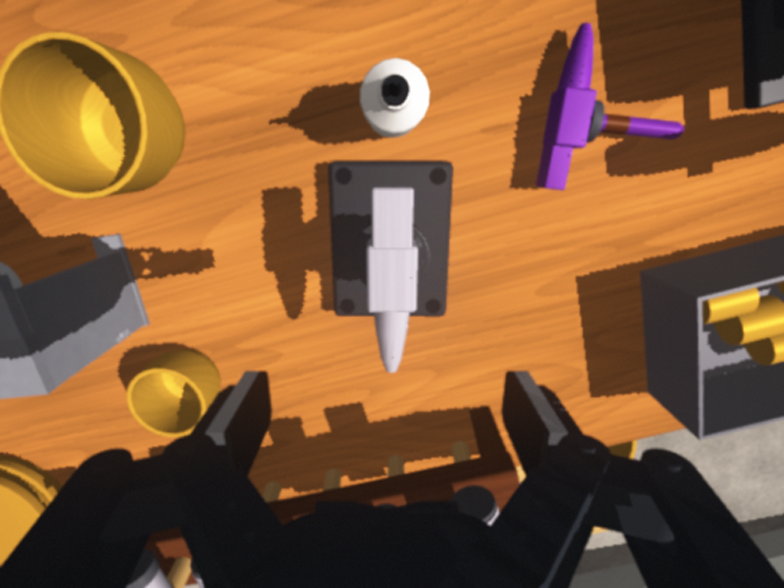

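Wrist view: the grey stake sits upright in the holder, block corners about (371,247), (418,247), (415,312), (367,311), heel end (393,188), horn tip (392,371). The jaws line up with it.

```bash
python3 - <<'E'
from h import *
f=load("w1.png")
g=lambda u,v,z=.151:atz(f,(u/1.4-.15,v/1.4-.15),z)
b=[g(*c) for c in[(371,247),(418,247),(415,312),(367,311)]]
h=g(393,188); c=np.mean(b,0)
print(np.round(c,4),[round(np.linalg.norm(b[i]-b[(i+1)%4]),4) for i in range(4)],np.round(h,4),np.linalg.norm(h-c))
for d in(b[2]+b[3]-b[0]-b[1],c-h):print(np.degrees(np.arctan2(d[1],d[0])))
rel([*c[:2],.122],165)
E
```

```text
[0.6152 0.2346 0.151 ] [np.float64(0.0324), np.float64(0.048), np.float64(0.0348), np.float64(0.0474)] [0.5539 0.2511 0.151 ] 0.06343203177047792
-17.782668801813795
-14.994888362252063
t 1.75 pos [0.612  0.2315 0.2603] j [ 0.25  0.1   1.48  0.    1.57 -1.06] F [0.2 0.5 0.2] M [ 0.03  0.04 -0.01] w 0.0856
shift mm [ -2.5   3.9 138.3] turn deg [-0.03 -0.08 -0.13]
```

Call:
jog_arm(
  targets="-0.002 0.0025 0.03 0 0 0 0; 0 0 0.03 0 0 0 0; 0 0 0.03 0 0 0 0; 0 0 0.02 0 0 0 0; 0 0 0.015 0 0 0 0; 0 0 0.012 0 0 0 0; 0 0 0 0 0 0 0.25; 0 0 0 0 0 0 0.4",
  grip_force=40,
)

```text
time: 2.55
eef_pos: [0.6151, 0.234, 0.125]
orientation: [0.41, 3.114, 0.001]
wrist_force: [-0.1, -1.1, 0.0]
grip_width: 0.0588
```

```bash
python3 - <<'E'
from h import *
rel([.614,.2335,.122],165)
snap("wrist","w2.png",scale=1.4)
E
```

```text
t 2.55 pos [0.6151 0.234  0.125 ] j [ 0.25  0.19  1.6  -0.    1.35 -1.06] F [-0.1 -1.1  0. ] M [-0.   -0.04  0.03] w 0.0588
shift mm [ 0.9 -0.8  3. ] turn deg [0.03 0.06 0.01]
```

View pics/w2.png

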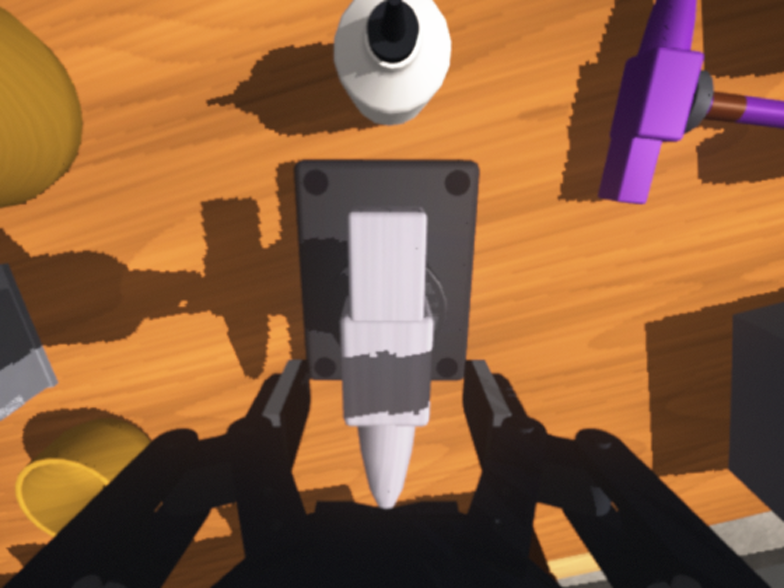

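The jaws straddle the block centrally: block at x 343–432, fingers at 300 and 475. I'll close and check the force.

Call:
jog_arm(
  targets="0 0 0.001 0 0 0 0.5; 0 0 0 0 0 0 0.6; 0 0 0 0 0 0 0.8; 0 0 0 0 0 0 1; 0 0 0 0 0 0 1; 0 0 0 0 0 0 1",
  grip_force=60,
)

```text
time: 3.2
eef_pos: [0.6153, 0.2275, 0.1265]
orientation: [0.412, 3.113, -0.019]
wrist_force: [-6.7, -17.8, 14.2]
grip_width: 0.0006
```

Call:
jog_arm(
  targets="0 0 0 0 0 0 1; 0 0 0 0 0 0 1; 0 0 0 0 0 0 1",
  grip_force=120,
)

```text
time: 3.5
eef_pos: [0.6154, 0.2276, 0.1265]
orientation: [0.412, 3.113, -0.019]
wrist_force: [-6.7, -19.3, 14.4]
grip_width: 0.0006
```

```bash
python3 - <<'E'
from h import *
rel([.614,.2335,.122],165)
E
```

```text
t 3.5 pos [0.6154 0.2276 0.1265] j [ 0.25  0.19  1.6  -0.01  1.35 -1.06] F [ -6.7 -19.3  14.4] M [-3.25  1.28  0.04] w 0.0006
shift mm [2.9 5.4 4.4] turn deg [-0.66  0.16 -0.07]
```

The grip closed to 0, so it missed the block. I'll look before doing anything else.

```bash
python3 - <<'E'
from h import *
snap("wrist","w3.png");a=cv2.imread("pics/w3.png")
f=snap("scene","s3.png");b=f["frame"][:,:,::-1]
u,v=proj(f,[.615,.23,.13])[0];print(u,v);x=int(u)-70;y=int(v)-52
b=cv2.resize(b[y-20:y+85,x:x+140],(560,420),interpolation=cv2.INTER_CUBIC)
cv2.imwrite("pics/w3b.png",cv2.resize(np.hstack([a[100:,100:460],b]),None,fx=.86,fy=.86) if 0 else np.hstack([cv2.resize(a[120:,130:430],(380,380)),cv2.resize(b,(420,380))]))
E
```

```text
338.9312580481114 238.32595927319244
```

View pics/w3b.png

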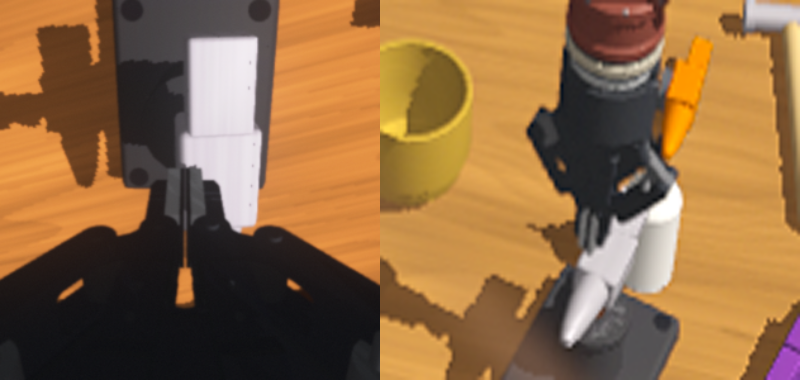

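```bash
python3 - <<'E'
from h import *
def P(fn,p): return np.round(1.4*proj(load(fn),p)).tolist()
s=np.array([.614,.2335]);a=np.radians(-15.3);ex=np.array([np.cos(a),np.sin(a)]);ey=np.array([-ex[1],ex[0]])
B=lambda x,y,z:[*(s+x*ex+y*ey),.111+z]
blk=[B(-.025,.018,.04),B(-.025,-.018,.04),B(.025,-.018,.04),B(.025,.018,.04)]
for fn,t in(("w2.png",[.6151,.234,.125]),("w3.png",[.6154,.2276,.1265])):
    print(fn,"cam",np.round(ray(load(fn),(280,210))[0],3),"tcp",P(fn,t),"blk",P(fn,blk))
    print(" foot",P(fn,[[*(s+x*ex+y*ey),.025] for x,y in((-.08,.06),(-.08,-.06),(.08,-.06),(.08,.06))]))
    t=np.array(t);print(" tips@40mm half",P(fn,[[*(t[:2]+k*ey),t[2]+dz] for k in(-.03,.03) for dz in (0,.013)]), "tcp+25up",P(fn,t+[0,0,.025]))
    print(" horn",P(fn,[B(.081,0,.03)]),"heel",P(fn,[B(-.064,0,.04)]))
E
cp pics/w3.png.npz /tmp; python3 -c "
import cv2;a=cv2.imread('pics/w3.png');cv2.imwrite('pics/w3c.png',cv2.resize(a[200:340,180:400],None,fx=3.5,fy=3.5,interpolation=cv2.INTER_CUBIC))"
```

```text
w2.png cam [0.535 0.255 0.293] tcp [[386.0, 346.0]] blk [[433.0, 315.0], [336.0, 314.0], [341.0, 427.0], [428.0, 427.0]]
 foot [[481.0, 158.0], [289.0, 157.0], [304.0, 382.0], [465.0, 382.0]]
 tips@40mm half [[320.0, 346.0], [315.0, 360.0], [452.0, 346.0], [457.0, 360.0]] tcp+25up [[386.0, 374.0]]
 horn [[384.0, 510.0]] heel [[385.0, 209.0]]
w3.png cam [0.536 0.251 0.294] tcp [[386.0, 346.0]] blk [[448.0, 309.0], [352.0, 308.0], [355.0, 420.0], [442.0, 421.0]]
 foot [[493.0, 154.0], [302.0, 153.0], [315.0, 378.0], [475.0, 379.0]]
 tips@40mm half [[320.0, 346.0], [315.0, 359.0], [453.0, 347.0], [457.0, 361.0]] tcp+25up [[386.0, 374.0]]
 horn [[396.0, 504.0]] heel [[402.0, 202.0]]
```

View pics/w3c.png

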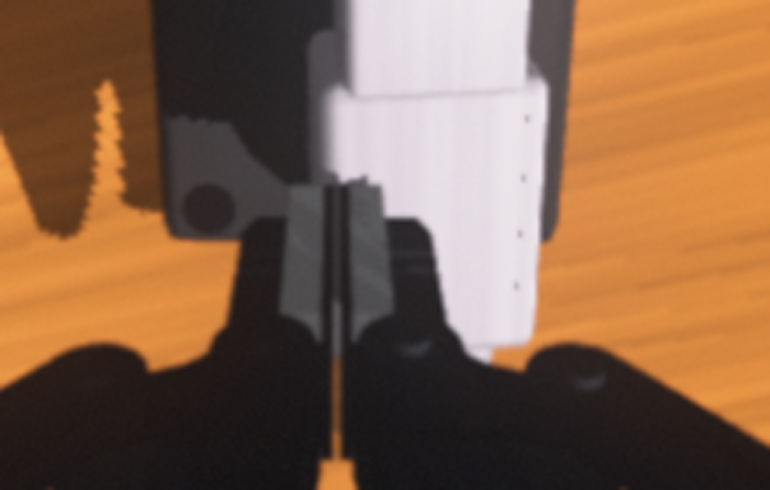

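```bash
python3 - <<'E'
from h import *
f=load("scene0.png")
for k in(-.05,.05):
  for z in(.206,.219,.231,.245): print(k,z,np.round(1.4*proj(f,[.2215+.354*k,.5838+.936*k,z])[0]))
f=load("s3.png");im=f["frame"][:,:,::-1]
c=cv2.resize(im[180:300,280:400],None,fx=5,fy=5,interpolation=cv2.INTER_CUBIC)
pr=lambda p:(5*(proj(f,p)[0]-[280,180])+2).round().astype(int)
for z in(.1265,.14,.151,.165):print(z,pr([.6154,.2276,z]))
s=np.array([.614,.2335]);a=np.radians(-15.3);ex=np.array([np.cos(a),np.sin(a)]);ey=np.array([-ex[1],ex[0]])
for x,y in((-.025,.018),(-.025,-.018),(.025,-.018),(.025,.018)):print("blk",pr([*(s+x*ex+y*ey),.151]))
cv2.imwrite("pics/s3c.png",c)
g=cv2.resize(load("scene0.png")["frame"][80:160,460:540,::-1],None,fx=5,fy=5,interpolation=cv2.INTER_CUBIC)
cv2.imwrite("pics/s3c.png",np.hstack([c[:,:500],cv2.resize(g,(300,300)) if 0 else np.vstack([cv2.resize(g,(300,300)),np.zeros((300,300,3),np.uint8)])]))
E
```

```text
-0.05 0.206 [660. 193.]
-0.05 0.219 [661. 188.]
-0.05 0.231 [663. 183.]
-0.05 0.245 [665. 178.]
0.05 0.206 [709. 210.]
0.05 0.219 [711. 205.]
0.05 0.231 [713. 200.]
0.05 0.245 [716. 195.]
0.1265 [291 298]
0.14 [293 280]
0.151 [295 266]
0.165 [297 247]
blk [360 247]
blk [296 222]
blk [253 285]
blk [319 312]
```

View pics/s3c.png

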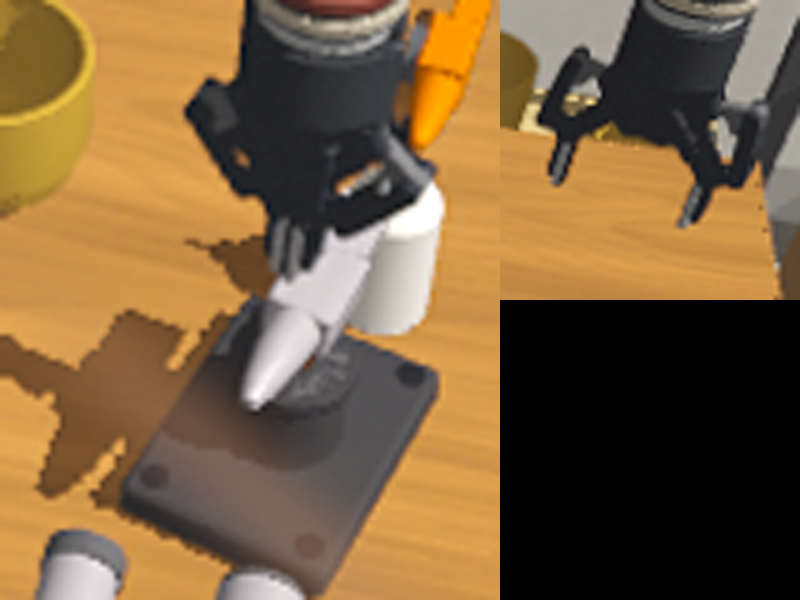

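The scene view shows the fingertips really lie about 20–25 mm higher than the reported TCP, so the jaws closed on top of the block. I'll lift, reopen, and go lower by eye and force.

Call:
jog_arm(
  targets="0 0 -0.005 0 0 0 1; 0 0 -0.01 0 0 0 1; 0 0 -0.015 0 0 0 0.2; 0 0 -0.01 0 0 0 0; 0 0 0 0 0 0 0; 0 0 0 0 0 0 0; 0 0 0 0 0 0 0",
  grip_force=40,
)

```text
time: 4.3
eef_pos: [0.6142, 0.2338, 0.1623]
orientation: [-0.409, -3.114, 0.001]
wrist_force: [0.8, -0.9, 0.1]
grip_width: 0.0721
```

```bash
python3 - <<'E'
from h import *
rel([.614,.2335,.1],165)
snap("wrist","w4.png",scale=1.4)
E
```

```text
t 4.3 pos [0.6142 0.2338 0.1623] j [ 0.25  0.16  1.57  0.    1.41 -1.06] F [ 0.8 -0.9  0.1] M [ 0.02 -0.02 -0.01] w 0.0721
shift mm [ 0.1 -0.3 62.3] turn deg [-0.03 -0.06  0.03]
```

View pics/w4.png

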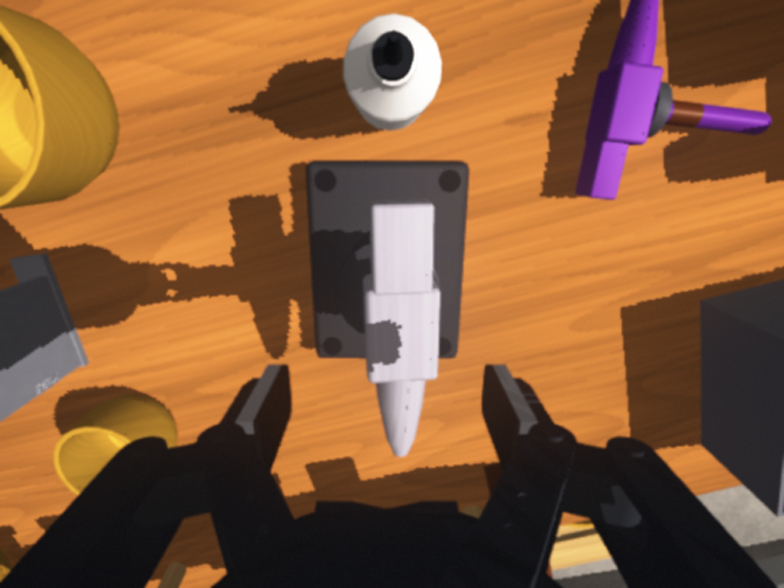

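The stake is unturned but now leans about 7 mm to the right (+tool y), with the block centre at (402,335). The holder is unmoved at (388,260) and the jaws are at 288 and 485.

Call:
jog_arm(
  targets="0 0.002 0.02 0 0 0 0; 0 0.001 0.015 0 0 0 0; 0 0 0.01 0 0 0 0; 0 0 0.008 0 0 0 0; 0 0 0.006 0 0 0 0; 0 0 0 0 0 0 0; 0 0 0 0 0 0 0.3; 0 0 0 0 0 0 0.4; 0 0 0 0 0 0 0.45; 0 0 0 0 0 0 0.45",
  grip_force=20,
)

```text
time: 5.35
eef_pos: [0.6158, 0.2367, 0.1047]
orientation: [0.41, 3.114, 0.001]
wrist_force: [0.3, -0.5, -0.6]
grip_width: 0.0469
```

```bash
python3 - <<'E'
from h import *
rel([.614,.2335,.1],165)
E
```

```text
t 5.35 pos [0.6158 0.2367 0.1047] j [ 0.25  0.21  1.61  0.    1.32 -1.05] F [ 0.3 -0.5 -0.6] M [0.04 0.01 0.01] w 0.0469
shift mm [ 0.9 -3.5  4.7] turn deg [0.02 0.04 0.01]
```

Call:
jog_arm(
  targets="0 0 0.002 0 0 0 0.5; 0 0 0 0 0 0 0.55; 0 0 0 0 0 0 0.6; 0 0 0 0 0 0 0.65; 0 0 0 0 0 0 0.65",
  grip_force=30,
)

```text
time: 5.85
eef_pos: [0.6159, 0.237, 0.1028]
orientation: [0.409, 3.114, 0.001]
wrist_force: [0.4, 1.7, 3.4]
grip_width: 0.0356
```

```bash
python3 - <<'E'
from h import *
rel([.614,.2335,.1],165)
E
```

```text
t 5.85 pos [0.6159 0.237  0.1028] j [ 0.25  0.21  1.62  0.    1.31 -1.05] F [0.4 1.7 3.4] M [ 0.42 -0.05  0.03] w 0.0356
shift mm [ 0.9 -3.8  2.8] turn deg [0.05 0.05 0.02]
```

Call:
jog_arm(
  targets="0 0 0 0 0 0 0.8; 0 0 0 0 0 0 1; 0 0 0 0 0 0 1; 0 0 0 0 0 0 1",
  grip_force=120,
)

```text
time: 6.25
eef_pos: [0.6159, 0.2369, 0.1031]
orientation: [0.41, 3.114, 0.001]
wrist_force: [-0.9, 2.5, 5.6]
grip_width: 0.0337
```

```bash
python3 - <<'E'
from h import *
rel([.614,.2335,.1],165)
snap("wrist","w5.png",scale=1.4)
E
```

```text
t 6.25 pos [0.6159 0.2369 0.1031] j [ 0.25  0.21  1.62  0.    1.31 -1.05] F [-0.9  2.5  5.6] M [0.4  0.18 0.01] w 0.0337
shift mm [ 1.  -3.7  3.1] turn deg [0.05 0.05 0.01]
```

View pics/w5.png

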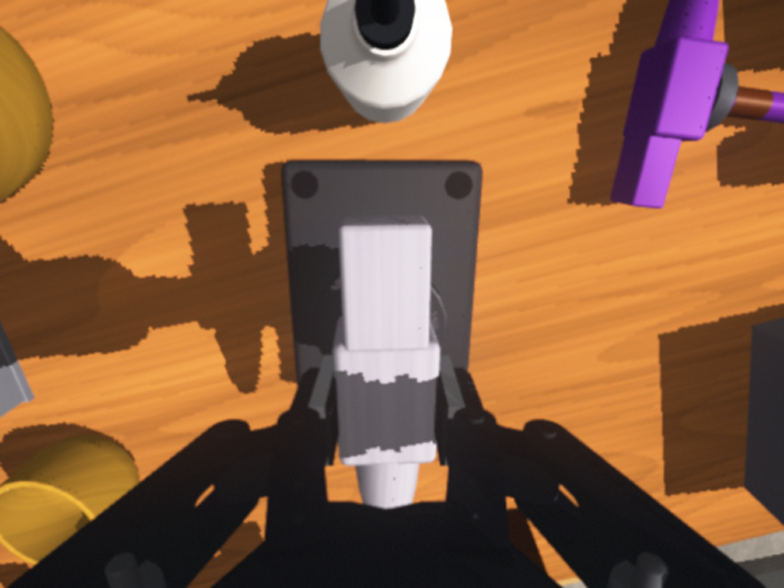

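Grip confirmed: pads sit on both flats of the block (335–438, 347–462), width 34 mm. First gentle twist out, back, out.

Call:
jog_arm(
  targets="0 -0.001 -0.002 0 0 3 1; 0 0 -0.001 0 0 5 1; 0 0 -0.001 0 0 6 1; 0 0 0 0 0 3 1",
)

```text
time: 6.7
eef_pos: [0.6159, 0.2365, 0.1032]
orientation: [0.868, 3.017, 0.005]
wrist_force: [7.9, 4.7, -9.4]
grip_width: 0.0335
```

```bash
python3 - <<'E'
from h import *
rel([.614,.2335,.103],165)
E
```

```text
t 6.7 pos [0.6159 0.2365 0.1032] j [ 0.25  0.21  1.62  0.    1.31 -0.76] F [ 7.9  4.7 -9.4] M [ 1.39 -2.03  0.54] w 0.0335
shift mm [-0.  -3.6  0.2] turn deg [  0.18   0.09 -17.1 ]
```

Call:
jog_arm(
  targets="0 0 -0.001 0 0 -5 1; 0 0 -0.001 0 0 -6 1; 0 0 0 0 0 -6 1; 0 0 0 0 0 0 1; 0 0 0 0 0 -6 1; 0 0 0 0 0 -6 1; 0 0 0 0 0 -5 1; 0 0 0 0 0 0 1",
)

```text
time: 7.5
eef_pos: [0.6135, 0.2371, 0.1034]
orientation: [0.057, -3.137, -0.005]
wrist_force: [4.6, 6.8, -11.4]
grip_width: 0.0339
```

```bash
python3 - <<'E'
from h import *
rel([.614,.2335,.103],165)
E
```

```text
t 7.5 pos [0.6135 0.2371 0.1034] j [ 0.25  0.21  1.62  0.    1.32 -1.35] F [  4.6   6.8 -11.4] M [ 1.82 -0.88  0.16] w 0.0339
shift mm [-0.4 -3.6  0.4] turn deg [ 0.17 -0.23 17.1 ]
```

```bash
cat > yaw.py <<'E'
from h import *
import sys
def yaw(fn):
    im=load(fn)["frame"].astype(int); m=((im.min(2)>150)&(im.max(2)-im.min(2)<45)).astype(np.uint8)
    m[:150]=0;m[255:]=0;m[:,:200]=0;m[:,360:]=0
    n,l,st,c=cv2.connectedComponentsWithStats(m);k=1+np.argmax(st[1:,4])
    P=np.argwhere(l==k)[:,::-1].astype(np.float32);return np.round(c[k],1),cv2.minAreaRect(P)
if __name__=="__main__":
    fn=sys.argv[1];snap("wrist",fn)
    for q in("w5.png",fn):print(q,yaw(q))
    rel([.614,.2335,.103],165)
E
python3 yaw.py w6.png
```

```text
w5.png (array([276.4, 207.8]), ((277.0, 207.5), (93.0, 72.0), 90.0))
w6.png (array([276.6, 202.8]), ((278.376708984375, 207.32876586914062), (94.2535171508789, 65.51488494873047), 87.35746002197266))
t 7.55 pos [0.6135 0.2371 0.1034] j [ 0.25  0.21  1.62  0.    1.32 -1.35] F [  4.7   5.7 -11.8] M [ 1.83 -1.02  0.21] w 0.0336
shift mm [-0.4 -3.6  0.3] turn deg [ 0.16 -0.23 17.04]
```

Call:
jog_arm(
  targets="0 0 -0.001 0 0 6 1; 0 0 -0.001 0 0 7 1; 0 0 -0.0005 0 0 7 1; 0 0 0 0 0 7 1; 0 0 0 0 0 7 1; 0 0 -0.0005 0 0 -6 1; 0 0 0 0 0 -7 1; 0 0 -0.0005 0 0 -7 1; 0 0 0 0 0 -7 1; 0 0 -0.0005 0 0 -7 1",
)

```text
time: 8.55
eef_pos: [0.6126, 0.2374, 0.1044]
orientation: [0.06, -3.135, -0.007]
wrist_force: [6.9, 8.6, -22.0]
grip_width: 0.0337
```

```bash
python3 yaw.py w7.png
```

```text
w5.png (array([276.4, 207.8]), ((277.0, 207.5), (93.0, 72.0), 90.0))
w7.png (array([277.1, 202.5]), ((278.7979736328125, 206.54452514648438), (93.38042449951172, 65.43661499023438), 87.87889862060547))
t 8.6 pos [0.6126 0.2373 0.1044] j [ 0.25  0.21  1.62  0.01  1.32 -1.36] F [  7.4   8.9 -21.6] M [ 2.38 -1.72  0.22] w 0.0335
shift mm [-1.3 -3.9  1.4] turn deg [ 0.2  -0.35 17.46]
```

Call:
jog_arm(
  targets="-0.0015 0.0015 0 0 0 6 1; 0 0 -0.0005 0 0 7 1; 0 0 0 0 0 7 1; 0 0 -0.0005 0 0 7 1; 0 0 0 0 0 7 1; 0 0 -0.0005 0 0 -6 1; 0 0 -0.0005 0 0 -7 1; 0 0 0 0 0 -7 1; 0 0 -0.0005 0 0 -7 1; 0 0 0 0 0 -7 1",
)

```text
time: 9.6
eef_pos: [0.613, 0.2377, 0.1056]
orientation: [0.06, -3.132, -0.003]
wrist_force: [5.4, 5.8, -23.1]
grip_width: 0.034
```

Call:
jog_arm(
  targets="0 0 0 0 0 6 1; 0 0 -0.0005 0 0 7 1; 0 0 0 0 0 7 1; 0 0 -0.0005 0 0 7 1; 0 0 0 0 0 7 1; 0 0 -0.0005 0 0 -6 1; 0 0 0 0 0 -7 1; 0 0 -0.0005 0 0 -7 1; 0 0 0 0 0 -7 1; 0 0 0 0 0 -7 1",
)

```text
time: 10.6
eef_pos: [0.6129, 0.2378, 0.1071]
orientation: [0.06, -3.132, -0.003]
wrist_force: [6.1, 7.1, -23.8]
grip_width: 0.0336
```

```bash
python3 yaw.py w8.png
```

```text
w5.png (array([276.4, 207.8]), ((277.0, 207.5), (93.0, 72.0), 90.0))
w8.png (array([277. , 202.4]), ((278.7477722167969, 206.06869506835938), (92.47793579101562, 65.32233428955078), 87.75425720214844))
t 10.65 pos [0.6129 0.2378 0.1071] j [ 0.26  0.21  1.61  0.    1.33 -1.36] F [  5.8   6.6 -24.9] M [ 2.01 -1.79  0.39] w 0.0338
shift mm [-1.  -4.4  4.1] turn deg [ 0.04 -0.53 17.47]
```

Call:
jog_arm(
  targets="0 0 -0.0005 0 0 6 1; 0 0 0 0 0 7 1; 0 0 -0.0005 0 0 7 1; 0 0 0 0 0 7 1; 0 0 0 0 0 7 1; 0 0 -0.0005 0 0 -6 1; 0 0 0 0 0 -7 1; 0 0 0 0 0 -7 1; 0 0 0 0 0 -7 1; 0 0 0 0 0 -7 1",
)

```text
time: 11.65
eef_pos: [0.613, 0.2378, 0.1086]
orientation: [0.06, -3.132, -0.003]
wrist_force: [5.7, 7.0, -23.2]
grip_width: 0.0338
```

Call:
jog_arm(
  targets="0 0 -0.0005 0 0 6 1; 0 0 0 0 0 7 1; 0 0 -0.0005 0 0 7 1; 0 0 0 0 0 7 1; 0 0 0 0 0 7 1; 0 0 -0.0005 0 0 -6 1; 0 0 0 0 0 -7 1; 0 0 0 0 0 -7 1; 0 0 0 0 0 -7 1; 0 0 0 0 0 -7 1",
)

```text
time: 12.65
eef_pos: [0.6131, 0.2378, 0.1102]
orientation: [0.06, -3.132, -0.003]
wrist_force: [6.1, 5.9, -23.2]
grip_width: 0.0335
```

Call:
jog_arm(
  targets="0 0 -0.0005 0 0 6 1; 0 0 0 0 0 7 1; 0 0 -0.0005 0 0 7 1; 0 0 0 0 0 7 1; 0 0 0 0 0 7 1; 0 0 -0.0005 0 0 -6 1; 0 0 0 0 0 -7 1; 0 0 0 0 0 -7 1; 0 0 0 0 0 -7 1; 0 0 0 0 0 -7 1",
)

```text
time: 13.65
eef_pos: [0.6132, 0.2378, 0.1118]
orientation: [0.06, -3.133, -0.003]
wrist_force: [5.4, 7.0, -23.2]
grip_width: 0.0338
```

```bash
python3 yaw.py w9.png
```

```text
w5.png (array([276.4, 207.8]), ((277.0, 207.5), (93.0, 72.0), 90.0))
w9.png (array([277.1, 202.6]), ((278.6828918457031, 205.57269287109375), (91.52681732177734, 65.267822265625), 87.70938873291016))
t 13.7 pos [0.6132 0.2377 0.1119] j [ 0.26  0.2   1.61  0.    1.34 -1.36] F [  6.6   5.6 -24.2] M [ 1.72 -1.67  0.43] w 0.0337
shift mm [-0.7 -4.2  8.9] turn deg [ 0.02 -0.49 17.49]
```

Call:
jog_arm(
  targets="0 0 -0.0005 0 0 6 1; 0 0 0 0 0 7 1; 0 0 -0.0005 0 0 7 1; 0 0 0 0 0 7 1; 0 0 0 0 0 7 1; 0 0 -0.0005 0 0 -6 1; 0 0 0 0 0 -7 1; 0 0 0 0 0 -7 1; 0 0 0 0 0 -7 1; 0 0 0 0 0 -7 1",
)

```text
time: 14.7
eef_pos: [0.6135, 0.2377, 0.1136]
orientation: [0.06, -3.133, -0.003]
wrist_force: [5.2, 6.4, -21.8]
grip_width: 0.0334
```

Call:
jog_arm(
  targets="0 0 -0.0005 0 0 6 1; 0 0 0 0 0 7 1; 0 0 -0.0005 0 0 7 1; 0 0 0 0 0 7 1; 0 0 0 0 0 7 1; 0 0 -0.0005 0 0 -6 1; 0 0 0 0 0 -7 1; 0 0 0 0 0 -7 1; 0 0 0 0 0 -7 1; 0 0 0 0 0 -7 1",
)

```text
time: 15.7
eef_pos: [0.6142, 0.2364, 0.1196]
orientation: [0.063, -3.134, 0.003]
wrist_force: [1.8, 1.0, -8.1]
grip_width: 0.0337
```

Call:
jog_arm(
  targets="0 0 -0.0005 0 0 6 1; 0 0 0 0 0 7 1; 0 0 -0.0005 0 0 7 1; 0 0 0 0 0 4 1; 0 0 0 0 0 0 1; 0 0 0 0 0 -6 1; 0 0 0 0 0 -2 1; 0 0 0 0 0 0 1",
)

```text
time: 16.5
eef_pos: [0.615, 0.2366, 0.1224]
orientation: [-0.38, -3.114, 0.003]
wrist_force: [0.8, 1.3, -7.8]
grip_width: 0.0334
```

```bash
python3 yaw.py w10.png
```

```text
w5.png (array([276.4, 207.8]), ((277.0, 207.5), (93.0, 72.0), 90.0))
w10.png (array([276.5, 207.8]), ((277.0, 207.5), (93.0, 72.0), 90.0))
t 16.55 pos [0.6152 0.2366 0.1227] j [ 0.25  0.2   1.6  -0.    1.35 -1.07] F [ 1.6  0.1 -8.2] M [ 0.17  0.   -0.  ] w 0.0337
shift mm [ 0.3 -3.2 19.7] turn deg [-0.14 -0.2   1.03]
```

The stake is free: −8 N is its weight. I'll draw it out and travel above the heads in the rack.

Call:
jog_arm(
  targets="0 0 -0.01 0 0 0 1; 0 0 -0.015 0 0 0 1; 0 0 -0.015 0 0 0 1; 0 0 -0.02 0 0 0 1; 0 0 -0.02 0 0 0 1; 0 0 -0.02 0 0 0 1; 0 0 -0.02 0 0 0 1; 0 0 -0.02 0 0 0 1; 0 0 -0.015 0 0 0 1; 0 0 -0.005 0 0 -5 1",
)

```text
time: 17.55
eef_pos: [0.6176, 0.2372, 0.2899]
orientation: [0.243, 3.127, 0.002]
wrist_force: [0.7, 0.9, -7.0]
grip_width: 0.0342
```

Call:
jog_arm(
  targets="0 -0.02 0 0 0 -3 1; 0 -0.03 0 0 0 0 1; 0 -0.03 0 0 0 0 1; 0 -0.03 0 0 0 0 1; 0 -0.03 0 0 0 0 1; 0 -0.03 0 0 0 0 1; 0 -0.03 0 0 0 0 1; 0 -0.03 0 0 0 0 1; 0 -0.03 0 0 0 0 1; 0 -0.03 0 0 0 0 1",
)

```text
time: 18.55
eef_pos: [0.5849, -0.0524, 0.2865]
orientation: [0.164, 3.136, -0.001]
wrist_force: [0.5, 0.1, -6.9]
grip_width: 0.0339
```

Call:
jog_arm(
  targets="0 -0.03 0 0 0 0 1; 0 -0.03 0 0 0 0 1; 0 -0.03 0 0 0 0 1; 0 -0.03 0 0 0 0 1; 0 -0.02 0 0 0 0 1; 0 -0.01 0 0 0 0 1; 0 0 0 0 0 0 1; 0 0 0 0 0 0 1",
)

```text
time: 19.35
eef_pos: [0.5698, -0.1995, 0.2855]
orientation: [0.164, 3.137, 0.001]
wrist_force: [0.1, 0.8, -7.4]
grip_width: 0.0339
```

```bash
python3 - <<'E'
from h import *
rel([.548,-.2113,.2827],171.9)
f=snap("wrist","w11.png");g=snap("top","t11.png")
print(np.round(proj(f,[.5462,-.2113,.15])),np.round(proj(g,[.5462,-.2113,.15])))
a=f["frame"][:,:,::-1];b=g["frame"][:,:,::-1]
cv2.imwrite("pics/v11.png",np.hstack([cv2.resize(a[100:],(400,457*320//420)) if 0 else a[:,120:440],cv2.resize(b[125:275,300:470],(476,420),interpolation=cv2.INTER_CUBIC)]))
E
```

```text
t 19.35 pos [ 0.5698 -0.1995  0.2855] j [-0.46 -0.03  1.57  0.    1.61 -1.93] F [ 0.1  0.8 -7.4] M [ 0.06 -0.01 -0.01] w 0.0339
shift mm [ 20.4 -14.    2.8] turn deg [0.04 0.01 2.13]
[[262. 171.]] [[395. 208.]]
```

Call:
jog_arm(
  targets="0.01 -0.007 0 0 0 2.1 1; 0.01 -0.007 0.005 0 0 0 1; 0 0 0.015 0 0 0 1; 0 0 0.01 0 0 0 1; 0 0 0 0 0 0 1; 0 0 0 0 0 0 1; 0 0 0 0 0 0 1",
)

```text
time: 20.15
eef_pos: [0.5486, -0.2117, 0.2556]
orientation: [0.221, 3.133, -0.0]
wrist_force: [1.0, 0.8, -8.0]
grip_width: 0.0338
```

```bash
python3 - <<'E'
from h import *
rel([.547,-.2113,.2527],171.9)
f=snap("wrist","w12.png");g=snap("top","t12.png")
a=f["frame"][:,:,::-1];b=g["frame"][:,:,::-1]
cv2.imwrite("pics/v12.png",np.hstack([cv2.resize(a[60:340,150:410],(520,560),interpolation=cv2.INTER_CUBIC),cv2.resize(b[170:250,360:400],(280,560),interpolation=cv2.INTER_CUBIC)]))
c=proj(f,[[.5462+dx*.99,-.2113-dx*.141,.15] for dx in(.015,0,-.04)]);print((c-[150,60])*2)
E
```

```text
t 20.15 pos [ 0.5486 -0.2117  0.2556] j [-0.49 -0.06  1.64  0.    1.56 -1.92] F [ 1.   0.8 -8. ] M [0.01 0.03 0.02] w 0.0338
shift mm [1.6 0.2 2.9] turn deg [-0.01  0.05  0.03]
[[251.88537652 302.49958097]
 [251.90160136 273.41542363]
 [251.94717023 190.95247373]]
```

View pics/v12.png

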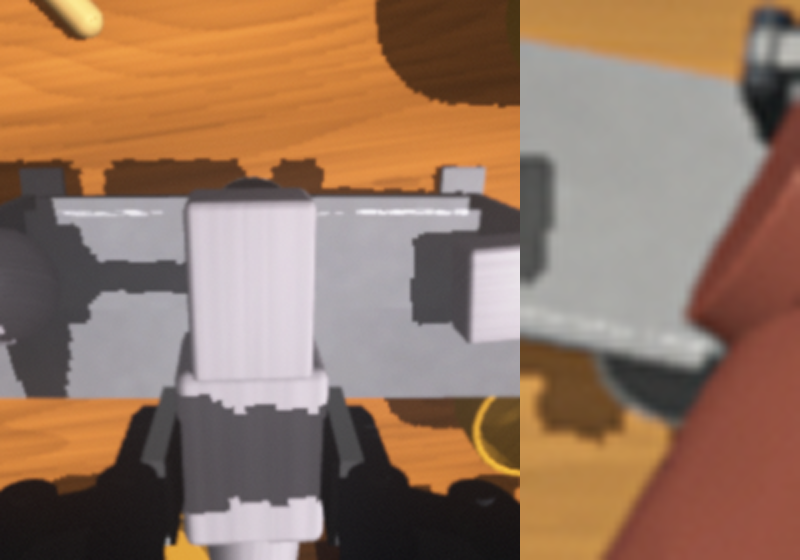

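The cheeks at u=20–65 and 440–485 and the heel at u=189–316 all centre on u=252, so the stake is over the middle slot laterally. The mushroom and flat are clear on either side. Lowering slowly.

Call:
jog_arm(
  targets="0.001 0 0.01 0 0 0 1; 0 0 0.01 0 0 0 1; 0 0 0.01 0 0 0 1; 0 0 0.01 0 0 0 1; 0 0 0.01 0 0 0 1; 0 0 0 0 0 0 1",
)

```text
time: 20.85
eef_pos: [0.5459, -0.2109, 0.2022]
orientation: [-0.221, -3.13, -0.003]
wrist_force: [-0.0, 0.9, -8.3]
grip_width: 0.0337
```

Call:
jog_arm(
  targets="0 0 0.01 0 0 0 1; 0 0 0.01 0 0 0 1; 0 0 0.01 0 0 0 1; 0 0 0.01 0 0 0 1; 0 0 0.008 0 0 0 1; 0 0 0 0 0 0 1",
)

```text
time: 21.45
eef_pos: [0.5461, -0.211, 0.1549]
orientation: [-0.221, -3.131, -0.002]
wrist_force: [0.1, -0.6, -7.8]
grip_width: 0.0336
```

```bash
python3 - <<'E'
from h import *
rel([.547,-.2113,.142],171.9)
E
```

```text
t 21.45 pos [ 0.5461 -0.211   0.1549] j [-0.5  -0.    1.75 -0.    1.39 -1.93] F [ 0.1 -0.6 -7.8] M [ 0.03  0.05 -0.01] w 0.0336
shift mm [-1.  -0.2 12.9] turn deg [ 0.07 -0.19  0.01]
```

Call:
jog_arm(
  targets="0 0 0.004 0 0 0 1; 0 0 0.004 0 0 0 1; 0 0 0.003 0 0 0 1; 0 0 0.001 0 0 0 1; 0 0 0 0 0 0 1",
)

```text
time: 21.95
eef_pos: [0.5471, -0.2115, 0.145]
orientation: [-0.222, -3.134, -0.0]
wrist_force: [0.1, -0.1, -7.6]
grip_width: 0.0336
```

Call:
jog_arm(
  targets="0 0 0.001 0 0 0 1; 0 0 0.001 0 0 0 1; 0 0 0 0 0 0 1",
)

```text
time: 22.25
eef_pos: [0.5473, -0.2116, 0.1432]
orientation: [0.222, 3.133, -0.0]
wrist_force: [0.5, -0.2, -7.6]
grip_width: 0.0337
```

Call:
jog_arm(
  targets="0 0 0.001 0 0 0 1; 0 0 0.001 0 0 0 1; 0 0 0 0 0 0 1",
)

```text
time: 22.55
eef_pos: [0.5475, -0.2117, 0.143]
orientation: [0.221, 3.133, -0.001]
wrist_force: [-5.3, 1.7, 3.8]
grip_width: 0.0334
```

Call:
jog_arm(
  targets="0 0 0.001 0 0 0 1; 0 0 0.001 0 0 0 1; 0 0 0 0 0 0 1",
)

```text
time: 22.85
eef_pos: [0.5476, -0.2117, 0.1428]
orientation: [0.221, 3.133, -0.001]
wrist_force: [-8.3, 3.7, 10.5]
grip_width: 0.0333
```

The collar is on the plate: contact came at eef z = 0.143, as predicted. I'll relieve the press, release gently, and back off upward.

Call:
jog_arm(
  targets="0 0 -0.0015 0 0 0 1; 0 0 -0.0005 0 0 0 0.7; 0 0 0 0 0 0 0.5; 0 0 0 0 0 0 0.4; 0 0 0 0 0 0 0.3; 0 0 0 0 0 0 0.2; 0 0 0 0 0 0 0.2",
  grip_force=20,
)

```text
time: 23.55
eef_pos: [0.5474, -0.2117, 0.1413]
orientation: [0.222, 3.133, -0.0]
wrist_force: [0.9, 0.1, -0.2]
grip_width: 0.0682
```

Call:
jog_arm(
  targets="0 0 -0.01 0 0 0 0.2; 0 0 -0.02 0 0 0 0.2; 0 0 -0.03 0 0 0 0.2; 0 0 -0.03 0 0 0 0.2; 0 0 -0.03 0 0 0 0.2; 0.04 0 -0.03 0 0 0 0.2; 0.04 0.03 -0.02 0 0 0 0; 0.04 0.04 0 0 0 0 0; 0.04 0.04 0 0 0 0 0; 0 0.04 0 0 0 0 0",
)

```text
time: 24.55
eef_pos: [0.4179, -0.0526, 0.3113]
orientation: [0.225, 3.13, -0.002]
wrist_force: [0.3, -0.8, -0.2]
grip_width: 0.0851
```

Call:
jog_arm(
  targets="0.03 0.04 0 0 0 0 0; 0 0.04 0 0 0 0 0; 0 0.04 0 0 0 0 0; 0 0.03 0 0 0 0 0; 0 0 0 0 0 0 0; 0 0 0 0 0 0 0",
)

```text
time: 25.15
eef_pos: [0.4116, 0.0994, 0.3103]
orientation: [0.219, 3.133, -0.001]
wrist_force: [-0.3, -1.0, 0.2]
grip_width: 0.0851
```

```bash
python3 - <<'E'
from h import *
rel([.5,0,.3],171.9)
g=snap("top","t20.png",scale=1.4);f=snap("scene","s20.png",scale=1.4)
im=g["frame"].astype(int);s0=load("scene0.png")["frame"];t0=load("top0.png")["frame"]
a=np.radians(-8.1);ex=np.array([np.cos(a),np.sin(a)])
# bright stake-head pixels near the slot, new against start picture
for n,fr,old,K in(("top",g,t0,g),("scene",f,s0,f)):
    d=np.abs(fr["frame"].astype(int)-old.astype(int)).max(2)>30
    m=d&(fr["frame"].min(2)>170)
    u,v=proj(K,[.5462,-.2113,.19])[0].astype(int); w=np.zeros_like(m);w[v-50:v+50,u-50:u+50]=1
    P=np.argwhere(m&w)[:,::-1];print(n,len(P),"rect",cv2.minAreaRect(P.astype(np.float32)) if len(P) else None,"ctr",P.mean(0))
    print(" expect block",proj(K,[.5462,-.2113,.19])," heel/horn",proj(K,[[.5462+k*ex[0],-.2113+k*ex[1],.19] for k in(-.064,.081)]).round(1).tolist())
    # objects unmoved?
    for nm,p in(("oil",[.49,.262,.1]),("bell",[.435,.02,.05]),("mush",[.5286,-.3284,.17]),("flat",[.5626,-.0918,.176]),("foot",[.612,.23,.025])):
        u,v=proj(K,p)[0].astype(int);k=32;q=old[v-k:v+k,u-k:u+k];z=fr["frame"][v-k-12:v+k+12,u-k-12:u+k+12]
        t=cv2.matchTemplate(z,q,cv2.TM_CCOEFF_NORMED);_,sc,_,l=cv2.minMaxLoc(t);print("  ",nm,np.array(l)-12,round(sc,2))
E
```

```text
t 25.15 pos [0.4116 0.0994 0.3103] j [ 0.06 -0.49  1.9  -0.    1.73 -1.37] F [-0.3 -1.   0.2] M [ 0.05  0.03 -0.03] w 0.0851
shift mm [-101.3  -86.2   10.4] turn deg [-0.02  0.04  0.1 ]
top 581 rect ((399.2199401855469, 202.45999145507812), (14.7078218460083, 55.437171936035156), 8.13010311126709) ctr [398.61445783 206.19449225]
 expect block [[399.2518171  204.40800172]]  heel/horn [[395.3, 230.5], [404.1, 172.3]]
   oil [0 0] 0.7
   bell [0 0] 0.67
   mush [0 0] 0.96
   flat [0 0] 1.0
   foot [-12  -5] 0.59
scene 371 rect ((183.9508056640625, 179.95901489257812), (15.236390113830566, 44.04468536376953), 39.80556869506836) ctr [186.34770889 176.97574124]
 expect block [[185.66921151 175.05456623]]  heel/horn [[197.4, 161.4], [169.6, 193.7]]
   oil [0 0] 0.76
   bell [0 0] 1.0
   mush [0 0] 0.82
   flat [0 0] 0.87
   foot [0 0] 0.69
```

```bash
python3 - <<'E'
from h import *
o=load("scene0.png")["frame"];n=load("s20.png")["frame"]
a=np.radians(-15)
for x,y in((.08,.06),(.08,-.06),(-.08,.06)):
    p=[.613+x*np.cos(a)-y*np.sin(a),.232+x*np.sin(a)+y*np.cos(a),.025]
    u,v=proj(load("s20.png"),p)[0].astype(int);q=o[v-10:v+10,u-10:u+10];t=cv2.matchTemplate(n[v-20:v+20,u-20:u+20],q,cv2.TM_CCOEFF_NORMED);_,s,_,l=cv2.minMaxLoc(t);print("corner shift px",np.array(l)-10,round(s,2))
print(r.close_job())
E
```

```text
corner shift px [0 0] 1.0
corner shift px [0 0] 0.85
corner shift px [0 0] 1.0
the job is handed in; nothing more can be done
None
```

The stake is out of its holder and hanging in the rack's middle slot, and the job is handed in. No verdict was reported, so success rests on my own checks.

**What I did:** I gripped the head block and twisted it about ±17° to and fro under a pull of roughly 10–25 N. It came loose after about 11 mm of rise. I then drew it clear, carried it over the rack, lowered it into the empty middle slot until the collar touched (about 18 N on the plate), released it and backed off. It took about 25 s of the 67 s allowed.

**Final checks:**
- **Stake:** in both the top and scene views the head is within about 2 px (roughly 4–5 mm) of where a stake hung at the marked point should be. Its direction matches the rack's to about 0.1°. After release the wrist force was near zero.
- **Holder:** three foot corners show no shift in the scene view.
- **Other things:** the oil bottle, the large bell, the mushroom and the flat show no shift in either view. I did not check the small bell or the tin at the end.

**What went wrong or disagreed:**
- My first grasp closed on top of the block, because the fingertips sit about 20–25 mm higher than the reported TCP suggests. That leaned the stake about 7 mm sideways in its bore; the holder did not move. The second grasp, taken lower, held.
- One coarse match of the holder's foot in the top view suggested a 12 px shift. Its score was low (0.59) because the stake in the template was gone, and the corner check contradicts it.

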